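Heat off, then show the finished module to the magnifier

TASK

Soldering is finished: first turn the soldering station's temperature knob fully anticlockwise to its stop, then take the module with the finned heat sink out of the slotted jig and hold it up at the bench magnifier, on the robot's side of the glass: solder side squarely facing the lens, right way up (tilted only as the lens is), with the middle of its lower row of solder joints on the lens axis 80 mm from the glass. Finish while still holding it there, steady, in the gripper: do not put it down or let go. Leave the other module in its slot and the solder spools and tin where they stand, and let nothing touch the magnifier.

Things in the scene. Friction and masses are not known exactly. Their poses are not given: they have to be found in the camera images.
- heat (a joint): the temperature knob of the soldering station (rad). 0 = its anticlockwise stop (off); the value grows as the knob turns clockwise seen from above, up to 4.6. It starts between 0.6 and 1.4. Vertical axis, light drag (0.04 N m), stays where it is left; hard stop at 0, where the bar points straight at the station's front (display) face, its white tick towards the front.
- heat_grip (a point): point on the knob's axis to grip it at; z up, turns with the knob. Black knob, 44 mm across, with a grip bar 14 mm wide (y) and 42 mm long (x): fingers close along y. Bar top 7 mm above this point, round skirt 23 mm below. It stands on the soldering station, a grey box 130 (x) by 170 (y) by 85 mm high, 25 mm off the middle of its top towards the robot.
- module: the module to show: green circuit board 80 mm wide (y), 70 tall (z), 2.4 thick (x). On its component side (-x) an aluminium heat sink with 8 upright fins: 50 mm wide, z = 14 to 64 mm, reaching to x = -17.2 mm. +x is the flat solder side with bright joints. Origin: middle of the board's lower edge, mid-thickness. 80 to 170 g. Starts upright in one of the jig's two slots.
- joints (a point): point on the module's solder side, middle of the lower row of 9 solder joints, 24 mm above the board's lower edge; axes as module.
- grip (a point): good place to grip the module: middle of its 18.4 mm thickness (fin ends to solder side), at half its width, 52 mm above the board's lower edge; axes as module, fingers close along its x.
- other: the other module, to be left alone: the same green board and frame, but with a black block (same 16 mm depth) and three round capacitors instead of the finned heat sink. It stands parallel in the other slot, 80 mm away, solder side facing the same way.
- jig: black slotted jig, fixed, 190 (x) by 110 (y) by 30 mm high; origin: middle of its underside. Two slots along y at x = -40 and +40 mm, 4 mm wide, 15 deep. Each board stands with its lower 14 mm in a slot (lower edge 16 mm above the table), heat sink resting on the jig's top, and lifts straight up. Which module is in which slot varies.
- magnifier: bench magnifier, fixed: round black foot of 110 mm diameter (origin: middle of its underside), steel post and fork straight above it, round lens of 98 mm outer diameter in a steel ring, its centre 240 mm above the table. The lens is tilted 0.12 to 0.45 rad so that its robot side looks somewhat downward.
- lens_centre (a point): centre of the magnifier's lens. x is the lens axis, pointing away from the robot and somewhat up; y is level; z lies in the glass, pointing mostly up.
- view_point (a point): the point in the air where the solder joints are to be shown: on the lens axis, 80 mm from the glass on the robot's side; axes as lens_centre. Presented properly, the module's x, y and z axes point along these.
- spool_tall: standing solder spool with white flanges, 56 mm diameter, 75 mm high, loose; origin at the middle of its underside. Bystander.
- spool_flat: solder spool with white flanges, 64 mm diameter, 35 mm high, loose; origin at the middle of its underside. Bystander.
- tin: open aluminium tin with brass wool, 68 mm diameter, 35 mm high, loose; origin at the middle of its underside. Bystander.
There are look-alikes about, which are no part of the job. Leave any orange look-alike of the module alone. Leave any pink look-alike of the jig alone.

How it is judged:
By the outcome, as a careful person would: the job done as asked, in the order asked, and still so for the second after the job is handed in, while the arm keeps its last pose, push and grip.
It also fails if it takes over 50 s, if anything falls off the work surface, if the arm or the gripper's body presses on something with over 40 N, if the wrist force passes 120 N, or if a joint passes its speed limit or range.

ROBOT

A 7-joint arm with a two-finger parallel gripper is mounted at the origin on the work surface. World frame = base frame: x ahead of the robot, y to its left, z up, the work surface at z = 0. Lengths are in m, angles in degrees, forces in N, time in s.
With the tool pointing down it reaches from about 0.4 to 0.9 m from the base axis. Payload 5.5 kg.
Tool frame: the origin (TCP) lies on the front face of the gripper's body, between the roots of the fingers; the fingertips stand 73 mm ahead of it and the grasp point (between the pads) lies 54 mm ahead of it (bot.grip_depth is the distance from the TCP to the grasp point, in m); z points along the fingers, y is the direction in which the jaws open and shut (so a half turn about z gives the same grasp; the last joint's range is limited). The gripper opens to 85 mm and grips with 20 to 120 N. Pads are 22 mm wide; open, the fingers measure 114 mm over their backs; the gripper's body (76 mm by 85 mm) begins 54 mm behind the grasp point. The pads swing forward as they close: fully open they stand 13 mm farther back than shut.
Start: joints at [-54.076, 28.699, -24.465, 88.831, 12.651, 65.22, -12.049], TCP at [0.231, 0.607, 0.304] pointing down, gripper open.
Joint ranges: [-164.97, 164.97], [-17.58, 116.51], [-87.97, 89.64], [11.32, 138.91], [-80.73, 260.73], [10.89, 115.49], [-147.41, 147.41]. Speed limits (degrees/s): [147.25, 147.25, 180, 180, 180, 180, 180].

INTERFACE

Orientations are given as [roll, pitch, yaw] about the fixed x, y, z axes, in that order (R = Rz(yaw) Ry(pitch) Rx(roll)).
In Python, from station import bot gives the robot as it stands. The module is installed in compiled form; this text tells all that it offers.
- The arm moves only by the tool arm_command, never from a script. Its argument "commands" is a list that holds one entry, the list of rows, each a list of 5 numbers: the shift along the tool's x, y, z in units of 40 mm (1.0 is 40 mm), then the turn about the tool's z in units of 5 degrees (1.0 is 5 degrees), then the closure, from -1 (fully open) to 1 (shut). In form: [[[x, y, z, turn, hand], ...]]. A call has 1 to 20 rows; each row shifts and turns the pose as measured when the row begins, along the tool's axes as they then stand; what a row does not reach is not made up. A row lasts 1/8 s, in which the tool goes at most 62.5 mm and 10.7 degrees, less where a joint would pass 70% of its speed; a pose out of reach is approached as far as the arm can. A call is refused whole if a number of a shift passes 1 or a number of a turn 1, either way. A call with a gripper value outside its range is refused whole. The fingers move at their own pace and stop on an object; "squeeze" is the grip in N (left out, the last holds). Time passes only in rows, so rows that do not move let the fingers close. It gives the time, the measured TCP pose, the force and the opening at its end, in the units of the state.
- bot.get_state(): the state, without advancing time (a new reading comes with each control period).
- bot.snapshot(name): name is "side" or "top"; returns a dict with "frame" (480x640x3 uint8, red, green, blue), "fx", "fy", "cx", "cy" (pixels), "pose" (4x4, takes a point from camera to world coordinates). Camera axes: x right, y up, looking along -z (the intrinsics and any distortion apply to the point x, -y, -z); pixel columns grow to the right and rows downward; lengths in m; the calibration is good to about 2 mm. A picture is of the moment at which its call begins. There is no depth.
- bot.finish_job(): hands the job in, once; it reports no verdict.
The state is a dict: "time": time; "joint_pos": joint angles; "joint_velocities": joint speeds; "joint_efforts": joint torques, N m; "tool_pos": TCP position; "ee_rot": TCP orientation; "wrist_force": force on the tool from outside, world axes, zero at the start; "wrist_torque": the same for the moment, N m; "finger_gap": finger opening in m.
Only numpy, scipy, OpenCV 4.12 (cv2) and the standard library are available. Lean on these libraries where they do the work, as an engineer would, in place of code of your own. Each camera call takes 0.05 s, during which the arm holds its last target. There are 200 camera calls.

## Working session

There is one attempt and no reset: what is moved stays moved. The work goes in short steps, Python scripts to look and compute and a tool call to move; the robot and the scene stay as the last step left them, time stands still between calls to the robot, and variables do not carry over. Pictures are saved under pics/ and viewed, about 8 in all and at most 12, crops included, and the job is handed in when it is done.

Besides the shell and the picture viewer there is one more tool, called after "Call:" as name(argument=value, ...), one argument or row to a line, values as JSON. arm_command: Moves the arm, as the interface text tells. Its arguments: {"type":"object","properties":{"commands":{"type":"array"},"squeeze":{"type":"number"}},"required":["commands"]}

```bash
mkdir -p pics
cat > h.py <<'E'
import numpy as np, cv2
from station import bot
from scipy.spatial.transform import Rotation as R
def snap(n,name=None):
    s=bot.snapshot(n)
    if name: cv2.imwrite('pics/'+name+'.png',s['frame'][:,:,::-1])
    return s
def ray(s,u,v):
    d=np.array([(u-s['cx'])/s['fx'],-(v-s['cy'])/s['fy'],-1.0])
    P=s['pose'];return P[:3,3],P[:3,:3]@d
def onz(s,u,v,z):
    o,d=ray(s,u,v);return o+d*(z-o[2])/d[2]
def proj(s,p):
    P=s['pose'];q=P[:3,:3].T@(np.asarray(p)-P[:3,3])
    return np.array([s['cx']+s['fx']*q[0]/-q[2],s['cy']-s['fy']*q[1]/-q[2]])
def tri(s1,p1,s2,p2):
    o1,d1=ray(s1,*p1);o2,d2=ray(s2,*p2)
    t=np.linalg.lstsq(np.c_[d1,-d2],o2-o1,rcond=None)[0]
    a=o1+d1*t[0];b=o2+d2*t[1];return (a+b)/2,np.linalg.norm(a-b)
E
python3 - <<'E'
from h import *
for n in('side','top'):
    s=snap(n,n+'0');print(n,{k:v for k,v in s.items() if k!='frame'})
print(bot.get_state())
E
```

```text
side {'fx': 449.3259806885831, 'fy': 449.3259806885831, 'cx': 321.8766869688109, 'cy': 234.4508578857111, 'pose': array([[ 0.74358133,  0.48724286, -0.4579096 ,  0.08027346],
       [-0.66848206,  0.55685715, -0.49299275, -0.43746511],
       [ 0.01478304,  0.67268456,  0.73978169,  0.81859066],
       [ 0.        ,  0.        ,  0.        ,  1.        ]])}
top {'fx': 444.85831752639456, 'fy': 444.85831752639456, 'cx': 322.4062698923799, 'cy': 243.0508576035871, 'pose': array([[ 0.00424304,  0.99624908, -0.08642783,  0.41768868],
       [-0.9999813 ,  0.00460778,  0.00402113,  0.02685023],
       [ 0.00440428,  0.08640915,  0.99625   ,  1.15211673],
       [ 0.        ,  0.        ,  0.        ,  1.        ]])}
{'time': 0.1, 'joint_pos': array([-54.07359494,  28.74876458, -24.45371683,  88.88296986,
        12.65275631,  65.21996799, -12.0479538 ]), 'joint_velocities': array([-0.02562011, -0.17145194, -0.07966129, -0.21612394,  0.04124479,
       -0.00701244, -0.00763779]), 'joint_efforts': array([-1.15639530e-02, -5.70810020e+01, -5.83885074e+00, -2.81750321e+01,
        1.04409020e-02,  5.47282747e-03,  3.11746737e-05]), 'tool_pos': array([0.23119477, 0.60698571, 0.30297675]), 'ee_rot': array([-1.79901822e+02, -1.96238010e-03,  1.59157740e+02]), 'wrist_force': array([-0.83148436, -0.07182465, -0.67210915]), 'wrist_torque': array([-0.00498058,  0.04876472, -0.01599371]), 'finger_gap': 0.08540692677784617}
```

View pics/top0.png

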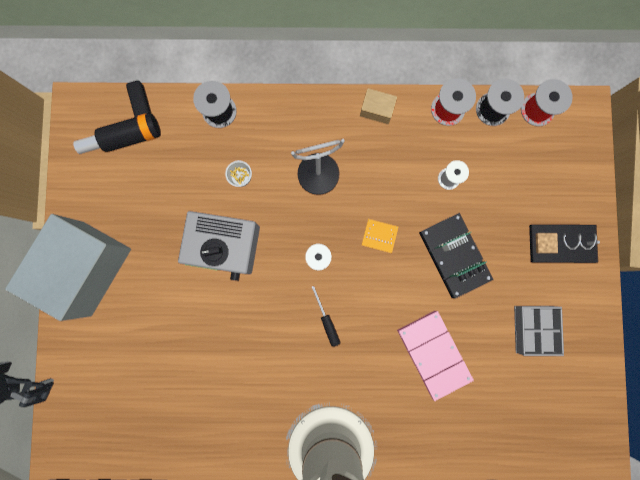

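View pics/side0.png

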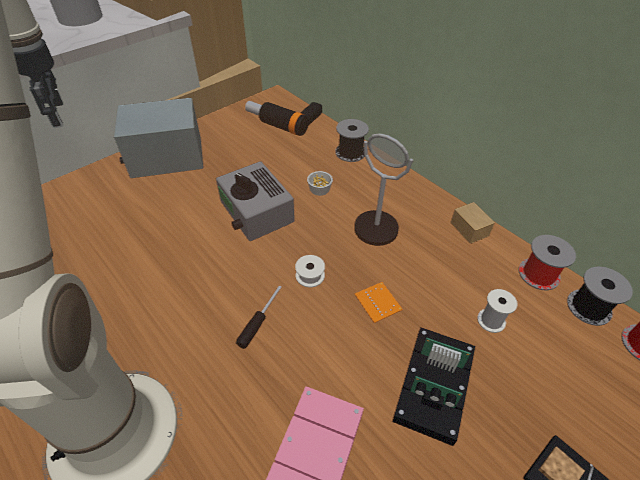

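Top view: the station is at (218,243) with its knob at (214,252), the magnifier foot at (318,174) and the jig at (457,256). The finned module is the upper one at (455,242). The flat spool (318,257), tall spool (457,172) and tin (239,174) are the bystanders. I'll zoom in next.

Run:
```python
from h import *
t=cv2.imread('pics/top0.png');s=cv2.imread('pics/side0.png')
def c(im,x,y,w,h): return cv2.resize(im[y:y+h,x:x+w],(400,300),interpolation=cv2.INTER_CUBIC)
cv2.imwrite('pics/z0.png',np.vstack([np.hstack([c(t,400,208,120,90),c(t,176,204,88,66)]),np.hstack([c(s,370,320,160,120),c(t,280,132,80,60)])]))
```

```text
(no output)
```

View pics/z0.png

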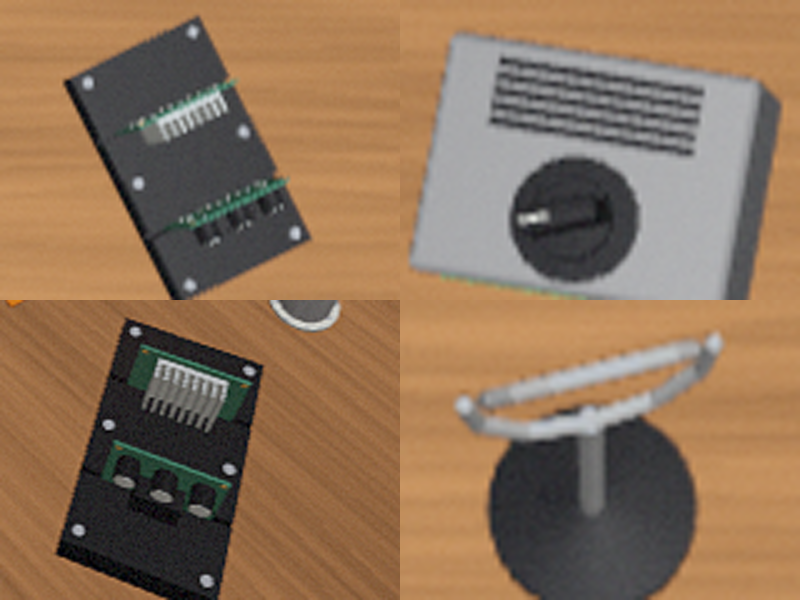

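Run:
```python
from h import *
t=cv2.imread('pics/top0.png');s=cv2.imread('pics/side0.png')
def c(im,x,y,w,h): return cv2.resize(im[y:y+h,x:x+w],(400,300),interpolation=cv2.INTER_CUBIC)
cv2.imwrite('pics/z1.png',np.vstack([np.hstack([c(s,350,125,80,60),c(s,210,155,80,60)]),np.hstack([c(s,410,325,80,60),c(t,430,216,60,45)])]))
S=bot.snapshot('side');T=bot.snapshot('top')
l,e1=tri(T,(438.4,247),S,(428,339));r,e2=tri(T,(470.8,233.2),S,(471,352.4))
print('board',l,e1,r,e2,np.linalg.norm(l-r))
a=onz(T,438.4,247,.086);b=onz(T,470.8,233.2,.086);print(a,b,np.linalg.norm(a-b))
# jig contour + foot in top
hsv=cv2.cvtColor(T['frame'],cv2.COLOR_RGB2HSV)
m=((hsv[...,2]<75)).astype(np.uint8)*255
cs,_=cv2.findContours(cv2.morphologyEx(m,cv2.MORPH_CLOSE,np.ones((5,5))),0,2)
for q in cs:
    if cv2.contourArea(q)>250:
        (x,y),wh,an=cv2.minAreaRect(q);print('top',x,y,wh,an,cv2.contourArea(q))
        if 290<x<340 and 150<y<200: print('foot',cv2.minEnclosingCircle(q),onz(T,*cv2.minEnclosingCircle(q)[0],0.01))
f1,f2=onz(T,293,153,.24),onz(T,343,140,.24);print('fork',f1,f2,(f1+f2)/2,np.degrees(np.arctan2(f2[0]-f1[0],f1[1]-f2[1])))
```

```text
board [ 0.50672896 -0.2632115   0.07820671] 0.01194529447512565 [ 0.53710104 -0.33585123  0.09253981] 0.006287875321401783 0.0800276877856043
[ 0.50192961 -0.25662887  0.086     ] [ 0.53570085 -0.33553625  0.086     ] 0.08583047855415568
top 24.47870635986328 385.15618896484375 (54.225433349609375, 41.97517395019531) 7.765166282653809 1052.0
top 537.9473266601562 329.5013732910156 (46.14191436767578, 43.853233337402344) 88.49256896972656 617.0
top 629.4999389648438 365.49993896484375 (188.99996948242188, 18.999996185302734) 90.0 2215.0
top 214.0 252.0 (26.0, 26.0) 90.0 534.0
top 563.0 243.5 (37.0, 68.0) 90.0 2361.5
top 218.2427520751953 226.92193603515625 (43.032188415527344, 13.761175155639648) 8.746162414550781 360.5
top 455.4000549316406 255.80003356933594 (74.23745727539062, 44.72135925292969) 63.43495178222656 2861.0
top 318.0 173.5 (39.0, 40.0) 90.0 897.5
foot ((317.74139404296875, 173.4310302734375), 20.55055046081543) [0.69926879 0.03520134 0.01      ]
top 489.00006103515625 112.49996185302734 (31.819805145263672, 19.091880798339844) 45.0 322.0
top 121.90000915527344 116.69999694824219 (60.08326721191406, 63.245548248291016) 71.56504821777344 1727.0
fork [0.68582621 0.08555526 0.24      ] [ 0.71430835 -0.0191707   0.24      ] [0.70006728 0.03319228 0.24      ] 15.214635821714621
```

View pics/z1.png

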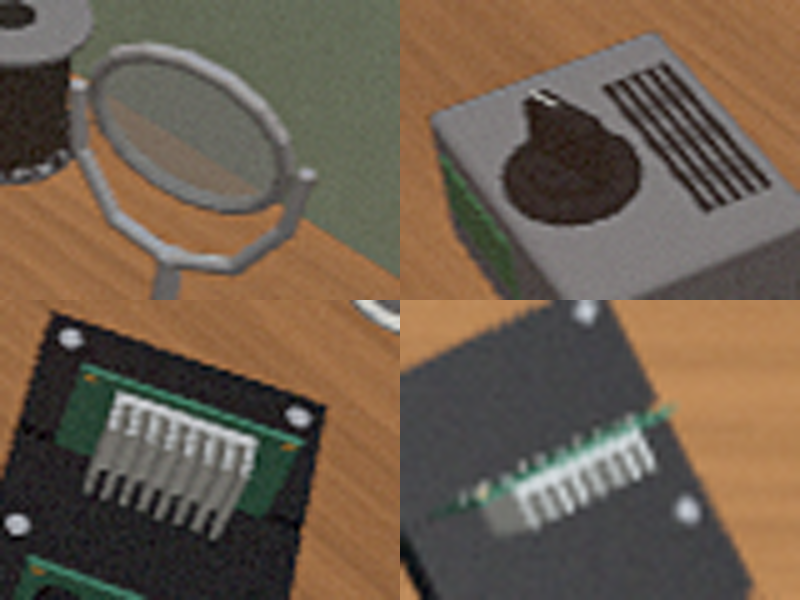

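Run:
```python
from h import *
S=bot.snapshot('side');T=bot.snapshot('top')
def dirn(a,b): d=b-a;return np.round(d*1000,1),'len',round(np.linalg.norm(d)*1000,1),'ang',round(np.degrees(np.arctan2(d[1],d[0])),2)
tl,tr,bl=[onz(T,*p,.085) for p in((188.1,211.3),(255.2,221.6),(178.2,262.3))]
print('station',tl,tr,bl,dirn(tr,tl),dirn(bl,tl),'ctr',(tr+bl)/2)
yaw=np.arctan2(*(tl-bl)[[1,0]])
c=(tr+bl)/2; print('knob by box',c-0.025*np.array([np.cos(yaw),np.sin(yaw),0]))
for z in(.085,.09,.108):print('knob top z',z,onz(T,214,252,z))
kn=(210+(570-400)/5,155+165/5); 
for z in(.085,.09):print('knob side',onz(S,*kn,z))
tick_t=(176+(522-400)/4.545,204+218/4.545);tick_s=(210+(540-400)/5,155+94/5)
print('tick',tri(T,tick_t,S,tick_s))
for n,im,a,b in(('side',S,(427,338),(470.4,353)),('top',T,(441.7,244.9),(471.2,232.2))):
    A,B=onz(im,*a,.086),onz(im,*b,.086);print(n,A,B,(A+B)/2,dirn(A,B))
# heat sink fin front top corners side: left(110,400) right(255,443)
for p in ((110,395),(257,437)): print('fin top back edge',onz(S,410+p[0]/5,325+(p[1]-300)/5,.08))
# jig contours
cyaw=[]
for n,I in(('T',T),('S',S)):
    hsv=cv2.cvtColor(I['frame'],cv2.COLOR_RGB2HSV);m=(hsv[...,2]<75).astype(np.uint8)*255
    m=cv2.morphologyEx(m,cv2.MORPH_CLOSE,np.ones((7,7)));cs,_=cv2.findContours(m,0,2)
    for q in cs:
        x,y,w,h=cv2.boundingRect(q)
        if cv2.contourArea(q)>2500 and (n=='T' and 400<x<440 or n=='S' and 380<x<420):
            print(n,cv2.approxPolyDP(q,4,True)[:,0].tolist())
pts=np.array([(88,92),(100,62),(125,46),(160,43),(205,58),(250,90),(280,130),(293,165),(288,195),(268,211),(230,212),(185,195),(140,165),(108,130)],np.float32)/5+[350,125]
e=cv2.fitEllipse(pts.astype(np.float32));print(e)
for i in (S,T): print('lens c proj',proj(i,[.6997,.0345,.24]))
C=np.array([.6997,.0345,.24]);v=C-S['pose'][:3,3];D=np.linalg.norm(v);v/=D
print('size px expect',2*.049*S['fx']/ (D), 'ratio',min(e[1])/max(e[1]))
for y in(13,15,17):
  print(y,[(t,round(abs(R.from_euler('zy',[y,-t],degrees=True).apply([1,0,0])@v),3)) for t in range(6,28,3)])
```

```text
station [0.58587217 0.34783164 0.085     ] [0.56153918 0.18515418 0.085     ] [0.46238496 0.36777597 0.085     ] (array([ 24.3, 162.7,   0. ]), 'len', np.float64(164.5), 'ang', np.float64(81.49)) (array([123.5, -19.9,   0. ]), 'len', np.float64(125.1), 'ang', np.float64(-9.17)) ctr [0.51196207 0.27646507 0.085     ]
knob by box [0.48728189 0.28045115 0.085     ]
knob top z 0.085 [0.48749291 0.28273825 0.085     ]
knob top z 0.09 [0.48716584 0.28153928 0.09      ]
knob top z 0.108 [0.48598839 0.27722299 0.108     ]
knob side [0.49395642 0.28916716 0.085     ]
knob side [0.49113685 0.28421458 0.09      ]
tick (array([0.48605687, 0.29679904, 0.12907383]), np.float64(0.00358838416677743))
side [ 0.5073197  -0.26629288  0.086     ] [ 0.54208577 -0.33700961  0.086     ] [ 0.52470273 -0.30165124  0.086     ] (array([ 34.8, -70.7,   0. ]), 'len', np.float64(78.8), 'ang', np.float64(-63.82))
top [ 0.50703747 -0.26467577  0.086     ] [ 0.53813369 -0.33656316  0.086     ] [ 0.52258558 -0.30061946  0.086     ] (array([ 31.1, -71.9,   0. ]), 'len', np.float64(78.3), 'ang', np.float64(-66.61))
fin
[... 350 characters left out ...]

lens c proj [317.41421421 146.65771342]
size px expect 45.38840557762515 ratio 0.5496537285550546
13 [(6, np.float64(0.667)), (9, np.float64(0.633)), (12, np.float64(0.597)), (15, np.float64(0.56)), (18, np.float64(0.522)), (21, np.float64(0.482)), (24, np.float64(0.441)), (27, np.float64(0.4))]
15 [(6, np.float64(0.679)), (9, np.float64(0.645)), (12, np.float64(0.609)), (15, np.float64(0.573)), (18, np.float64(0.534)), (21, np.float64(0.495)), (24, np.float64(0.455)), (27, np.float64(0.414))]
17 [(6, np.float64(0.69)), (9, np.float64(0.656)), (12, np.float64(0.621)), (15, np.float64(0.584)), (18, np.float64(0.547)), (21, np.float64(0.508)), (24, np.float64(0.468)), (27, np.float64(0.427))]
```

Ring fit gives lens yaw about 15° and tilt about 17°. The knob axis is near (0.487, 0.280), with the bar at about 96° and its top at z ≈ 0.129. The first move turns the tool to yaw 96°.

Call:
arm_command(
  commands=[
    [[0,0,0,1,-1],[0,0,0,1,-1],[0,0,0,1,-1],[0,0,0,1,-1],[0,0,0,1,-1],[0,0,0,1,-1],[0,0,0,1,-1],[0,0,0,1,-1],[0,0,0,1,-1],[0,0,0,1,-1],[0,0,0,1,-1],[0,0,0,1,-1],[0,0,0,0.6,-1]],
  ],
)

```text
time: 1.92
tool_pos: [0.2306, 0.6065, 0.302]
ee_rot: [-179.9, 0.2, 94.1]
wrist_force: [0.6, -0.4, -0.3]
finger_gap: 0.0857
```

Call:
arm_command(
  commands=[
    [[-1,0,0,0,-1],[-1,0,0,0,-1],[-1,0,0,0,-1],[-1,0,0,0,-1],[-1,0.3,0,0,-1],[-1,0.5,0,0,-1],[-1,1,0,0,-1],[-1,1,0,0,-1],[-0.4,1,0,0,-1],[0,1,0,0,-1],[0,0.8,0,0,-1],[0,0,0,0,-1]],
  ],
)

```text
time: 3.42
tool_pos: [0.4841, 0.2779, 0.3031]
ee_rot: [179.9, -0.0, 94.2]
wrist_force: [0.3, -0.4, -0.1]
finger_gap: 0.0853
```

```bash
cat >> h.py <<'E'
def delta(target,depth=0.0,yaw=None):
    "units in tool axes from current TCP to target grasp/TCP point"
    st=bot.get_state();r=R.from_euler('xyz',st['ee_rot'],degrees=True)
    p=st['tool_pos']+r.apply([0,0,depth])
    print('t',st['time'],'tcp',st['tool_pos'].round(4),'rpy',st['ee_rot'].round(2),'gap',st['finger_gap'],'F',st['wrist_force'].round(1),'j',st['joint_pos'].round(1))
    print('tool units',(r.inv().apply(np.asarray(target)-p)/0.04).round(3))
    return st
E
python3 - <<'E'
from h import *
delta([.487,.280,.123],bot.grip_depth); s=snap('top','t1')
snap('side','s1')
def c(im,x,y,w,h): return cv2.resize(im[y:y+h,x:x+w,::-1],(400,300),interpolation=cv2.INTER_CUBIC)
S=snap('side')
cv2.imwrite('pics/z2.png',np.hstack([c(S['frame'],180,100,160,120),c(s['frame'],150,200,120,90)]))
E
```

```text
t 3.425 tcp [0.4841 0.2779 0.3031] rpy [ 1.7992e+02 -1.0000e-02  9.4220e+01] gap 0.08527643480331949 F [ 0.3 -0.4 -0.1] j [-33.8  17.4   1.4 103.1  -0.5  59.4 -28. ]
tool units [0.045 0.071 3.155]
```

View pics/z2.png

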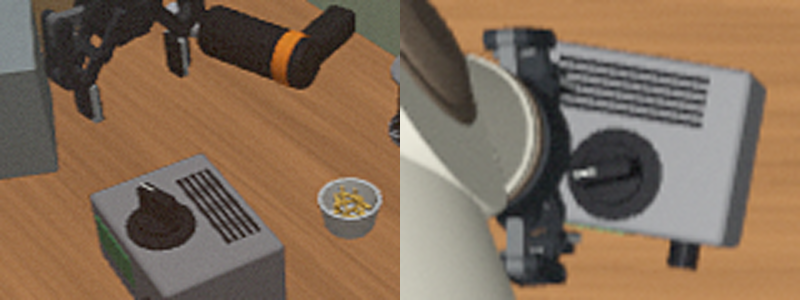

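Call:
arm_command(
  commands=[
    [[0.05,0.07,1,-0.7,-1],[0,0,1,0,-1],[0,0,0.9,0,-1],[0,0,0.25,0,-1],[0,0,0,0,-1]],
  ],
)

```text
time: 4.2
tool_pos: [0.4789, 0.2848, 0.1771]
ee_rot: [179.9, -0.2, 98.5]
wrist_force: [-1.0, -0.4, 0.1]
finger_gap: 0.0856
```

Run:
```python
from h import *
delta([.487,.280,.123],bot.grip_depth)
```

```text
t 4.2 tcp [0.4789 0.2848 0.1771] rpy [179.93  -0.24  98.46] gap 0.08558165685118949 F [-1.  -0.4  0.1] j [-33.6  26.5   0.2 109.   -0.4  44.4 -24.6]
tool units [-0.153  0.18   0.004]
```

Call:
arm_command(
  commands=[
    [[-0.15,0.18,0,0,-1],[0,0,0,0,-1]],
  ],
)

```text
time: 4.45
tool_pos: [0.4887, 0.2805, 0.18]
ee_rot: [179.7, -0.3, 98.5]
wrist_force: [0.5, -0.1, -0.5]
finger_gap: 0.0853
```

Run:
```python
from h import *
delta([.487,.280,.123],bot.grip_depth)
S=snap('side');T=snap('top')
def c(im,x,y,w,h): return cv2.resize(im[y:y+h,x:x+w,::-1],(400,300),interpolation=cv2.INTER_CUBIC)
cv2.imwrite('pics/z3.png',np.hstack([c(S['frame'],200,130,100,75),c(T['frame'],150,200,120,90)]))
```

```text
t 4.45 tcp [0.4887 0.2805 0.18  ] rpy [179.69  -0.33  98.48] gap 0.08530023500589269 F [ 0.5 -0.1 -0.5] j [-32.8  26.7   0.3 108.2  -0.5  44.7 -23.6]
tool units [-0.014 -0.052  0.076]
```

View pics/z3.png

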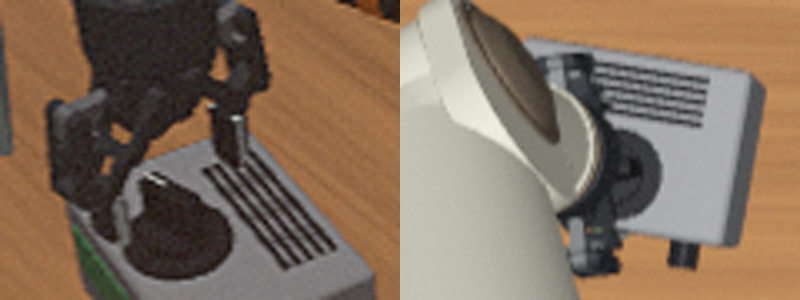

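The pads straddle the bar, so I'll close on it.

Call:
arm_command(
  commands=[
    [[0,-0.03,0.05,0,1],[0,0,0,0,1],[0,0,0,0,1],[0,0,0,0,1],[0,0,0,0,1],[0,0,0,0,1],[0,0,0,0,1]],
  ],
  squeeze=25,
)

```text
time: 5.42
tool_pos: [0.4879, 0.2812, 0.1786]
ee_rot: [179.6, -0.4, 98.5]
wrist_force: [1.1, -0.1, 1.0]
finger_gap: 0.0132
```

Call:
arm_command(
  commands=[
    [[0,0,0,-1,1],[0,0,0,-1,1],[0,0,0,-1,1],[0,0,0,-1,1],[0,0,0,-1,1],[0,0,0,-1,1],[0,0,0,-1,1],[0,0,0,-1,1],[0,0,0,-1,1],[0,0,0,-1,1],[0,0,0,-1,1],[0,0,0,-1,1]],
  ],
)

```text
time: 6.92
tool_pos: [0.4889, 0.2819, 0.1785]
ee_rot: [179.3, 0.2, 160.4]
wrist_force: [0.5, 0.4, -1.0]
finger_gap: 0.0137
```

Run:
```python
from h import *
s=delta([.487,.280,.123],bot.grip_depth);print(s['wrist_torque'])
```

```text
t 6.925 tcp [0.4889 0.2819 0.1785] rpy [179.35   0.25 160.36] gap 0.013672711449420996 F [ 0.5  0.4 -1. ] j [-21.4  27.5 -14.1 107.9   8.9  45.   30.2]
tool units [ 0.034 -0.076  0.04 ]
[-0.05613219  0.12787416 -0.057273  ]
```

Call:
arm_command(
  commands=[
    [[0,0,0,-1,1],[0,0,0,-1,1],[0,0,0,-0.5,1],[0,0,0,-0.5,1]],
  ],
)

```text
time: 7.42
tool_pos: [0.4894, 0.2821, 0.1786]
ee_rot: [179.3, 0.4, 175.6]
wrist_force: [0.5, 0.9, 0.3]
finger_gap: 0.0135
```

Run:
```python
from h import *
s=delta([.487,.280,.123],bot.grip_depth);print(s['wrist_torque'])
```

```text
t 7.425 tcp [0.4894 0.2821 0.1786] rpy [179.34   0.4  175.57] gap 0.013504235183178552 F [0.5 0.9 0.3] j [-18.5  27.9 -17.7 107.7  11.2  45.3  43.5]
tool units [ 0.067 -0.072  0.042]
[-0.02003184 -0.11548508 -1.29242689]
```

At the stop: the wrist torque rose to 1.3 N m. Release and lift.

Call:
arm_command(
  commands=[
    [[0,0,0,0,-1],[0,0,0,0,-1],[0,0,0,0,-1],[0,0,-0.5,0,-1],[0,0,-1,0,-1],[0,0,-1,1,-1],[0,0,-0.8,1,-1],[0,0,0,1,-1],[0,0,0,1,-1],[0,0,0,1,-1],[0,0,0,1,-1],[0,0,0,1,-1],[0,0,0,1,-1],[0,0,0,1,-1],[0,0,0,1,-1],[0,0,0,1,-1],[0,0,0,0.6,-0.3]],
  ],
)

```text
time: 9.55
tool_pos: [0.4853, 0.2813, 0.315]
ee_rot: [179.5, -0.3, 115.7]
wrist_force: [0.4, 0.1, 0.8]
finger_gap: 0.0698
```

Run:
```python
from h import *
delta([.5164,-.3045,.23],bot.grip_depth)
T=snap('top','t4');S=snap('side','s4')
# line fits
def ang(a,b): d=b-a;return np.degrees(np.arctan2(d[1],d[0]))
for n,I in(('T',T),('S',S)):
    hsv=cv2.cvtColor(I['frame'],cv2.COLOR_RGB2HSV)
    g=cv2.inRange(hsv,(60,90,40),(95,255,255))
    x0=(425,205,500,300) if n=='T' else (395,320,490,450)
    mk=np.zeros_like(g);mk[x0[1]:x0[3],x0[0]:x0[2]]=g[x0[1]:x0[3],x0[0]:x0[2]]
    cs,_=cv2.findContours(mk,0,1)
    for q in cs:
        if cv2.contourArea(q)>15:
            r=cv2.minAreaRect(q);print(n,'green',r,q[:,0].min(0),q[:,0].max(0))
    m=(hsv[...,2]<75).astype(np.uint8)*255
    m=cv2.morphologyEx(m,cv2.MORPH_CLOSE,np.ones((7,7)));cs,_=cv2.findContours(m,0,1)
    for q in cs:
        q=q[:,0].astype(float)
        x,y=q.min(0)
        if len(q)>100 and (n=='T' and 400<x<440 and y<250 or n=='S' and 380<x<420 and y>300):
            ed=[((458,214),(491,279)),((420,232),(458,214)),((452,297),(491,279))] if n=='T' else [((420,327),(392,421)),((420,327),(474,346)),((474,346),(453,445))]
            for a,b in ed:
                a,b=np.array(a,float),np.array(b,float);d=(b-a)/np.linalg.norm(b-a)
                u=(q-a)@d;w=abs((q-a)@[-d[1],d[0]]);L=np.linalg.norm(b-a)
                k=q[(w<3)&(u>5)&(u<L-5)]
                vx,vy,cx,cy=cv2.fitLine(k.astype(np.float32),cv2.DIST_HUBER,0,.01,.01).ravel()
                p1=onz(I,cx-20*vx,cy-20*vy,.03);p2=onz(I,cx+20*vx,cy+20*vy,.03);print(n,a,b,len(k),'ang',ang(p1,p2)%180)
```

```text
t 9.55 tcp [0.4853 0.2813 0.315 ] rpy [179.46  -0.28 115.72] gap 0.06978542875472199 F [0.4 0.1 0.8] j [-24.7  17.2  -9.7 102.    3.1  60.5  -9.8]
tool units [-13.541  -5.676   0.658]
T green ((471.1288757324219, 267.6649475097656), (3.5537118911743164, 28.125089645385742), 66.03750610351562) [458 262] [484 275]
T [458. 214.] [491. 279.] 59 ang 25.787060452760812
T [420. 232.] [458. 214.] 29 ang 116.30196051468232
T [452. 297.] [491. 279.] 29 ang 114.99926700955152
S green ((436.0158386230469, 391.74267578125), (50.32482147216797, 16.396312713623047), 20.2248592376709) [411 376] [462 404]
S green ((445.3651123046875, 352.88787841796875), (46.608863830566406, 17.37053108215332), 19.17900848388672) [421 338] [470 367]
S [420. 327.] [392. 421.] 85 ang 25.838225647771957
S [420. 327.] [474. 346.] 45 ang 115.99515985095427
S [474. 346.] [453. 445.] 90 ang 26.03783797333893
```

Call:
arm_command(
  commands=[
    [[-1,-0.42,0,0,-0.2],[-1,-0.42,0,0,-0.1],[-1,-0.42,0,0,0],[-1,-0.42,0,0,0],[-1,-0.42,0,0,0],[-1,-0.42,0,0,0],[-1,-0.42,0,0,0],[-1,-0.42,0,0,0],[-1,-0.42,0,0,0],[-1,-0.42,0,0,0],[-1,-0.42,0,0,0],[-1,-0.42,0,0,0],[-1,-0.42,0,0,0],[-0.5,-0.2,0.5,0,0],[0,0,0,0,0],[0,0,0,0,0]],
  ],
)

```text
time: 11.65
tool_pos: [0.5252, -0.3179, 0.2906]
ee_rot: [179.2, -0.2, 117.5]
wrist_force: [0.3, 0.9, 0.0]
finger_gap: 0.0427
```

Run:
```python
from h import *
delta([.5164,-.3045,.068],bot.grip_depth)
```

```text
t 11.65 tcp [ 0.5252 -0.3179  0.2906] rpy [ 1.7923e+02 -1.7000e-01  1.1745e+02] gap 0.04270739777251789 F [0.3 0.9 0. ] j [21.9 23.8  9.4 96.2 -5.2 60.1 60.5]
tool units [ 0.383 -0.116  4.217]
```

Call:
arm_command(
  commands=[
    [[0.38,-0.12,0,0.3,0],[0,0,1,0,0],[0,0,1,0,0],[0,0,0.6,0,0],[0,0,0,0,0]],
  ],
)

```text
time: 12.28
tool_pos: [0.5197, -0.298, 0.1897]
ee_rot: [178.8, 0.0, 116.6]
wrist_force: [-0.2, -0.1, -0.1]
finger_gap: 0.0429
```

Run:
```python
from h import *
delta([.5164,-.3045,.068],bot.grip_depth)
T=snap('top');S=snap('side')
def c(im,x,y,w,h): return cv2.resize(im[y:y+h,x:x+w,::-1],(400,300),interpolation=cv2.INTER_CUBIC)
cv2.imwrite('pics/z5.png',np.vstack([np.hstack([c(S['frame'],390,270,120,90),c(T['frame'],400,190,120,90)]),np.hstack([c(S['frame'],215,155,80,60),c(T['frame'],180,210,80,60)])]))
```

```text
t 12.275 tcp [ 0.5197 -0.298   0.1897] rpy [1.7878e+02 1.0000e-02 1.1664e+02] gap 0.0429374194471684 F [-0.2 -0.1 -0.1] j [ 21.4  29.    8.3 103.1  -6.8  47.6  59.8]
tool units [-0.109 -0.212  1.691]
```

View pics/z5.png

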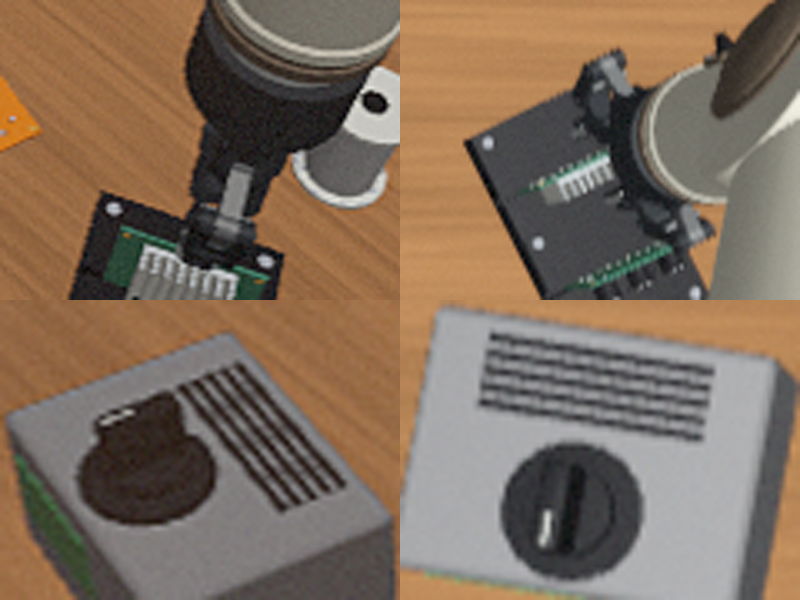

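The knob's tick points straight at the front, so it is at the stop. The gripper straddles the finned module. I'll correct and descend.

Call:
arm_command(
  commands=[
    [[-0.11,-0.2,0,0.15,0],[0,0,0.6,0,0],[0,0,0.6,0,0],[0,0,0,0,0]],
  ],
)

```text
time: 12.88
tool_pos: [0.5194, -0.3104, 0.1498]
ee_rot: [178.3, 0.8, 115.7]
wrist_force: [-0.1, -0.3, 0.2]
finger_gap: 0.0428
```

Run:
```python
from h import *
delta([.5164,-.3045,.068],bot.grip_depth)
```

```text
t 12.875 tcp [ 0.5194 -0.3104  0.1498] rpy [178.28   0.75 115.69] gap 0.042816156257991796 F [-0.1 -0.3  0.2] j [ 22.7  32.4   8.  104.   -7.8  42.5  60.7]
tool units [ 0.191 -0.064  0.694]
```

Call:
arm_command(
  commands=[
    [[0.18,-0.06,0.3,0,0],[0.02,0,0.38,0,0],[0,0,0,0,0]],
  ],
)

```text
time: 13.25
tool_pos: [0.5153, -0.3051, 0.1237]
ee_rot: [178.1, 1.0, 115.6]
wrist_force: [0.9, -0.6, 0.2]
finger_gap: 0.0427
```

Run:
```python
from h import *
delta([.5164,-.3045,.068],bot.grip_depth)
```

```text
t 13.25 tcp [ 0.5153 -0.3051  0.1237] rpy [178.14   0.95 115.63] gap 0.04268187232327468 F [ 0.9 -0.6  0.2] j [ 22.7  34.    7.5 105.6  -8.2  39.   60.9]
tool units [ 0.024 -0.013  0.046]
```

Call:
arm_command(
  commands=[
    [[0,0,0.04,0,1],[0,0,0,0,1],[0,0,0,0,1],[0,0,0,0,1],[0,0,0,0,1],[0,0,0,0,1]],
  ],
  squeeze=60,
)

```text
time: 14.0
tool_pos: [0.5149, -0.3056, 0.1224]
ee_rot: [178.2, 1.0, 115.6]
wrist_force: [-0.6, -0.4, -1.7]
finger_gap: 0.0179
```

Run:
```python
from h import *
print(delta([.5164,-.3045,.068],bot.grip_depth)['wrist_torque'])
```

```text
t 14.0 tcp [ 0.5149 -0.3056  0.1224] rpy [178.19   0.95 115.62] gap 0.017873485569014684 F [-0.6 -0.4 -1.7] j [ 22.8  34.2   7.6 105.6  -8.2  38.9  60.9]
tool units [0.032 0.002 0.013]
[-0.07727552  0.25201899  0.04135012]
```

Call:
arm_command(
  commands=[
    [[0,0,-0.3,0,1],[0,0,-0.5,0,1],[0,0,-1,0,1],[0,0,-1,0,1],[0,0,-1,0,1],[0,0,-1,0,1],[0,0,0,0,1]],
  ],
)

```text
time: 14.88
tool_pos: [0.5091, -0.3056, 0.3305]
ee_rot: [177.8, 1.4, 115.6]
wrist_force: [-0.2, -0.4, -1.1]
finger_gap: 0.0176
```

Run:
```python
from h import *
delta([.5,-.2,.3])
R2=R.from_euler('zy',[15.2,-17.5],degrees=True)
C=np.array([.6997,.0345,.24]);x,y,z=R2.as_matrix().T
v=C-.08*x;print('view',v,'grip pt',v+z*.028-x*.0092,'tcp',v+z*(.028+.054)-x*.0092)
```

```text
t 14.875 tcp [ 0.5091 -0.3056  0.3305] rpy [177.77   1.4  115.6 ] gap 0.017637062076529302 F [-0.2 -0.4 -1.1] j [20.8 18.5 10.1 98.3 -4.9 61.1 58.2]
tool units [2.498 0.907 0.737]
view [0.62607179 0.01352487 0.21678512] grip pt [0.60918479 0.01111273 0.24081948] tcp [0.59294667 0.01111273 0.29232019]
```

Call:
arm_command(
  commands=[
    [[0,0,-1,0.2,1],[0.5,0.3,-1,0.2,1],[0.95,0.6,-0.7,0.2,1],[0.95,0.7,-0.6,0.2,1],[0.95,0.7,-0.6,0.2,1],[0.95,0.7,-0.6,0.2,1],[0.95,0.7,-0.6,0.2,1],[0.95,0.7,-0.6,0.2,1],[0.95,0.7,-0.6,0.2,1],[0.95,0.7,-0.6,0.2,1],[0.9,0.7,-0.6,0,1],[0.5,0.4,-0.6,0,1],[0,0,-0.6,0,1],[0,0,0,0,1]],
  ],
)

```text
time: 16.62
tool_pos: [0.6242, 0.1598, 0.6915]
ee_rot: [177.9, 0.8, 105.1]
wrist_force: [-0.0, 0.5, -1.5]
finger_gap: 0.0173
```

```bash
cat >> h.py <<'E'
def mod():
    st=bot.get_state();M=R.from_euler('xyz',st['ee_rot'],degrees=True).as_matrix()
    z=M[:,2];y=M[:,1]
    print('t',st['time'],'tcp',st['tool_pos'].round(4),'module x az',np.degrees(np.arctan2(y[1],y[0])).round(2),'elev',np.degrees(np.arcsin(y[2])).round(2),'tool x elev',np.degrees(np.arcsin(M[2,0])).round(2),'j',st['joint_pos'].round(1),'gap',round(st['finger_gap'],4),'F',st['wrist_force'].round(1))
    return st
E
python3 -c "
from h import *
mod()"
```

```text
t 16.625 tcp [0.6242 0.1598 0.6915] module x az 15.1 elev 2.12 tool x elev -0.76 j [-14.9  22.4  -4.1  47.3   2.6 108.3  -2.7] gap 0.0173 F [-0.   0.5 -1.5]
```

Call:
arm_command(
  commands=[
    [[0,0,-0.7,0,1],[0,0,-0.7,0,1],[0,0,-0.7,0,1],[0,0,-0.7,0,1]],
  ],
)

```text
time: 17.12
tool_pos: [0.6023, 0.1544, 0.762]
ee_rot: [175.8, 0.8, 105.0]
wrist_force: [-0.5, 0.5, -1.8]
finger_gap: 0.0177
```

```bash
python3 -c "
from h import *
mod()"
```

```text
t 17.125 tcp [0.6023 0.1544 0.762 ] module x az 15.05 elev 4.19 tool x elev -0.79 j [-23.4  22.3  12.5  38.5  -4.6 115.4   1. ] gap 0.0177 F [-0.5  0.5 -1.8]
```

The tilt grows as j6 saturates, as planned. I'll continue the same way.

Call:
arm_command(
  commands=[
    [[0,0,-0.6,0,1],[0,0,-0.6,0,1],[0,0,-0.6,0,1],[0,0,-0.6,0,1],[0,0,-0.6,0,1],[0,0,-0.6,0,1]],
  ],
)

```text
time: 17.88
tool_pos: [0.5496, 0.1426, 0.8292]
ee_rot: [169.5, 0.7, 105.2]
wrist_force: [0.2, -1.2, -1.7]
finger_gap: 0.0176
```

```bash
python3 -c "
from h import *
mod()"
```

```text
t 17.875 tcp [0.5496 0.1426 0.8292] module x az 15.29 elev 10.49 tool x elev -0.74 j [-27.   15.5  16.1  39.   -4.6 115.4   1. ] gap 0.0176 F [ 0.2 -1.2 -1.7]
```

Call:
arm_command(
  commands=[
    [[0,0,-0.6,0,1],[0,0,-0.6,0,1],[0,0,-0.6,0,1],[0,0,-0.6,0,1],[0,0,-0.6,0,1]],
  ],
)

```text
time: 18.5
tool_pos: [0.5021, 0.1311, 0.8799]
ee_rot: [164.2, 0.8, 105.1]
wrist_force: [-0.8, 0.8, 0.3]
finger_gap: 0.0177
```

Run:
```python
from h import *
mod()
T=bot.snapshot('top');S=bot.snapshot('side')
# upscaled ring crop with averaging from initial images
t=cv2.imread('pics/top0.png');s=cv2.imread('pics/side0.png')
def c(im,x,y,w,h,k): return cv2.resize(im[y:y+h,x:x+w],None,fx=k,fy=k,interpolation=cv2.INTER_CUBIC)
A=c(s,358,128,60,50,8);B=c(t,288,132,60,36,8)
# overlay predicted ring centreline (radius 45.5mm) points at yaw15.2 for tilts 14,17,20
C=np.array([.6997,.0345,.24])
for im,st,o,col in((A,S,(358,128),0),(B,T,(288,132),0)):
  for tilt,cl in((14,(0,0,255)),(17,(0,255,255)),(20,(255,0,0))):
    M=R.from_euler('zy',[15.2,-tilt],degrees=True).as_matrix()
    for a in np.linspace(0,2*np.pi,25)[:-1]:
        p=proj(st,C+.0455*(M[:,1]*np.cos(a)+M[:,2]*np.sin(a)))
        q=((p-o)*8+4-.5).round().astype(int);cv2.circle(im,tuple(int(v) for v in q),2,cl,-1)
h=max(A.shape[0],B.shape[0]);f=np.zeros((A.shape[0]+B.shape[0],480,3),np.uint8);f[:A.shape[0]]=A;f[A.shape[0]:]=B
cv2.imwrite('pics/z6.png',cv2.resize(f,None,fx=.87,fy=.87))
```

```text
t 18.5 tcp [0.5021 0.1311 0.8799] module x az 15.37 elev 15.8 tool x elev -0.81 j [-33.6  10.   22.6  39.4  -4.3 115.4   0.9] gap 0.0177 F [-0.8  0.8  0.3]
```

View pics/z6.png

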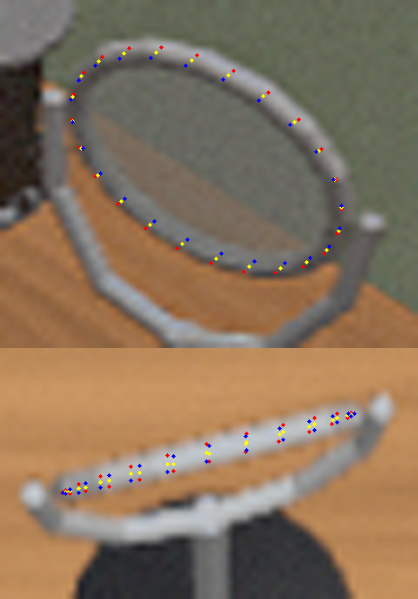

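Call:
arm_command(
  commands=[
    [[0,0,-0.6,0,1],[0,0,-0.3,0,1],[0,0,0,0,1]],
  ],
)

```text
time: 18.98
tool_pos: [0.4871, 0.1276, 0.8942]
ee_rot: [162.6, 0.8, 105.2]
wrist_force: [0.3, -1.3, -0.3]
finger_gap: 0.0175
```

Run:
```python
from h import *
mod()
R2=R.from_euler('zy',[15.2,-17],degrees=True)
C=np.array([.7003,.0335,.24]);x,y,z=R2.as_matrix().T
v=C-.08*x;tc=v+z*.082-x*.0092;print('view',v,'tcp',tc)
delta(tc-.12*x); delta(tc)
```

```text
t 18.975 tcp [0.4871 0.1276 0.8942] module x az 15.43 elev 17.4 tool x elev -0.83 j [-36.9   8.3  25.5  39.5  -4.1 115.4   0.8] gap 0.0175 F [ 0.3 -1.3 -0.3]
view [0.62647201 0.01252487 0.21742852] tcp [0.59400731 0.01011273 0.29324979]
t 18.975 tcp [0.4871 0.1276 0.8942] rpy [162.6    0.83 105.17] gap 0.017497819225210993 F [ 0.3 -1.3 -0.3] j [-36.9   8.3  25.5  39.5  -4.1 115.4   0.8]
tool units [-3.34  -5.78  14.873]
t 18.975 tcp [0.4871 0.1276 0.8942] rpy [162.6    0.83 105.17] gap 0.017497819225210993 F [ 0.3 -1.3 -0.3] j [-36.9   8.3  25.5  39.5  -4.1 115.4   0.8]
tool units [-3.318 -2.78  14.926]
```

Call:
arm_command(
  commands=[
    [[-0.2,-0.4,0.8,0,1],[-0.2,-0.4,1,0,1],[-0.2,-0.4,1,0,1],[-0.2,-0.4,1,0,1],[-0.2,-0.4,1,0,1],[-0.2,-0.4,1,0,1],[-0.2,-0.4,1,0,1],[-0.2,-0.4,1,0,1],[-0.2,-0.4,1,0,1],[-0.2,-0.4,1,0,1],[-0.2,-0.4,0.6,0,1],[0,0,0,0,1]],
  ],
)

```text
time: 20.48
tool_pos: [0.4667, 0.0216, 0.4201]
ee_rot: [163.6, 1.2, 105.2]
wrist_force: [-0.7, -0.2, 0.5]
finger_gap: 0.0174
```

Run:
```python
from h import *
mod()
tc=np.array([.5940,.0101,.2932]);x=R.from_euler('zy',[15.2,-17],degrees=True).as_matrix()[:,0]
delta(tc-.10*x)
```

```text
t 20.475 tcp [0.4667 0.0216 0.4201] module x az 15.53 elev 16.4 tool x elev -1.16 j [-37.3  -9.   29.1 116.5   4.2  55.    5.6] gap 0.0174 F [-0.7 -0.2  0.5]
t 20.475 tcp [0.4667 0.0216 0.4201] rpy [163.59   1.16 105.19] gap 0.017403013583909523 F [-0.7 -0.2  0.5] j [-37.3  -9.   29.1 116.5   4.2  55.    5.6]
tool units [-1.06  -0.527  3.912]
```

Call:
arm_command(
  commands=[
    [[-0.25,-0.15,1,0,1],[-0.25,-0.15,1,0,1],[-0.25,-0.1,1,0,1],[-0.25,-0.1,0.8,0,1],[0,0,0,0,1]],
  ],
)

```text
time: 21.1
tool_pos: [0.5093, -0.01, 0.2725]
ee_rot: [162.9, 1.2, 105.5]
wrist_force: [0.8, -1.1, 0.3]
finger_gap: 0.0176
```

Run:
```python
from h import *
mod()
tc=np.array([.5940,.0101,.2932]);x=R.from_euler('zy',[15.2,-17],degrees=True).as_matrix()[:,0]
delta(tc-.05*x)
T=snap('top','t7');S=snap('side','s7')
def c(im,x,y,w,h): return cv2.resize(im[y:y+h,x:x+w,::-1],(400,300),interpolation=cv2.INTER_CUBIC)
cv2.imwrite('pics/z7.png',np.hstack([c(S['frame'],290,120,120,90),c(T['frame'],270,120,120,90)]))
```

```text
t 21.1 tcp [ 0.5093 -0.01    0.2725] module x az 15.89 elev 17.08 tool x elev -1.24 j [-33.3   8.2  36.2 123.4 -15.7  34.2  29.4] gap 0.0176 F [ 0.8 -1.1  0.3]
t 21.1 tcp [ 0.5093 -0.01    0.2725] rpy [162.92   1.24 105.51] gap 0.017644830937761733 F [ 0.8 -1.1  0.3] j [-33.3   8.2  36.2 123.4 -15.7  34.2  29.4]
tool units [-0.093  0.98   0.13 ]
```

View pics/z7.png

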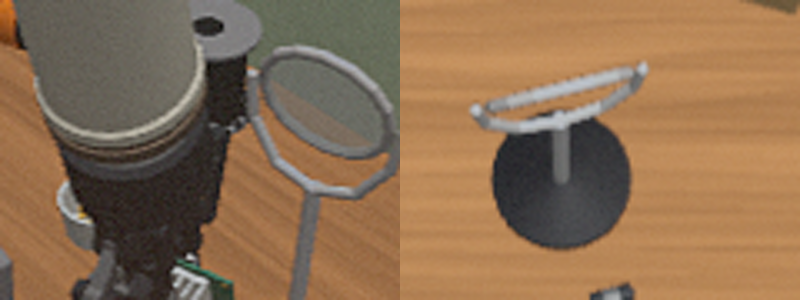

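Call:
arm_command(
  commands=[
    [[-0.09,0.8,0.1,0.1,1],[0,0.8,0,0,1],[0,0.3,0,0,1],[0,0,0,0,1]],
  ],
)

```text
time: 21.7
tool_pos: [0.5862, 0.0105, 0.3021]
ee_rot: [162.0, 0.9, 105.3]
wrist_force: [-0.5, -0.7, -1.6]
finger_gap: 0.0177
```

Run:
```python
from h import *
mod()
delta([.5940,.0101,.2932])
T=snap('top','t8');S=snap('side','s8')
def c(im,x,y,w,h): return cv2.resize(im[y:y+h,x:x+w,::-1],(400,300),interpolation=cv2.INTER_CUBIC)
cv2.imwrite('pics/z8.png',np.hstack([c(S['frame'],310,120,120,90),c(T['frame'],280,130,100,75)]))
```

```text
t 21.7 tcp [0.5862 0.0105 0.3021] module x az 15.59 elev 17.95 tool x elev -0.93 j [-32.4  14.3  35.2 112.6 -19.5  39.4  29.5] gap 0.0177 F [-0.5 -0.7 -1.6]
t 21.7 tcp [0.5862 0.0105 0.3021] rpy [162.05   0.93 105.29] gap 0.017688722587528988 F [-0.5 -0.7 -1.6] j [-32.4  14.3  35.2 112.6 -19.5  39.4  29.5]
tool units [-0.057  0.107  0.27 ]
```

View pics/z8.png

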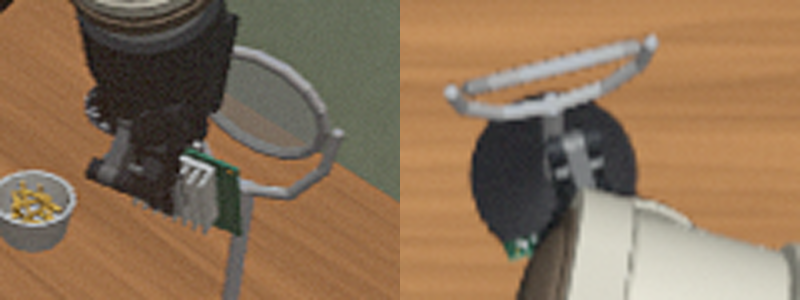

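Call:
arm_command(
  commands=[
    [[-0.06,0.1,0.25,0.05,1],[0,0,0,0,1]],
  ],
)

```text
time: 22.05
tool_pos: [0.5909, 0.0089, 0.2919]
ee_rot: [162.2, 0.7, 105.0]
wrist_force: [-0.0, -0.0, -0.7]
finger_gap: 0.0176
```

```bash
cat > ov.py <<'E'
from h import *
import sys
st=mod()
delta([.5940,.0101,.2932])
S=snap('side');T=snap('top')
r=R.from_euler('xyz',st['ee_rot'],degrees=True).as_matrix()
my,mx,mz=r[:,0],r[:,1],-r[:,2]
g=st['tool_pos']+r[:,2]*bot.grip_depth;o=g-mz*.052+mx*.008
j=o+mz*.024+mx*.0012
C=np.array([.7003,.0335,.24]);L=R.from_euler('zy',[15.2,-17],degrees=True).as_matrix()
print('joints in lens frame (mm)',((L.T@(j-C))*1000).round(1))
k=8;im=cv2.resize(S['frame'][150:215,340:410,::-1],None,fx=k,fy=k,interpolation=cv2.INTER_CUBIC)
P={'tr':(-.0012,-.04,.07),'br':(-.0012,-.04,0),'tl':(-.0012,.04,.07),'fr':(-.0172,-.025,.064),'fb':(-.0172,-.025,.014),'sr':(.0012,-.04,.07)}
for n,(a,b,c) in P.items():
    p=proj(S,o+mx*a+my*b+mz*c);print(n,p.round(1));q=(p-[340,150])*k+k/2-.5
    cv2.circle(im,tuple(int(v) for v in q),3,(0,0,255),-1)
cv2.imwrite('pics/%s.png'%sys.argv[1],im)
E
python3 ov.py z9
```

```text
t 22.05 tcp [0.5909 0.0089 0.2919] module x az 15.19 elev 17.78 tool x elev -0.75 j [-31.4  15.8  34.7 112.5 -21.   38.7  30.6] gap 0.0176 F [-0.  -0.  -0.7]
t 22.05 tcp [0.5909 0.0089 0.2919] rpy [162.22   0.75 104.95] gap 0.017641476875603572 F [-0.  -0.  -0.7] j [-31.4  15.8  34.7 112.5 -21.   38.7  30.6]
tool units [ 0.009  0.088 -0.006]
joints in lens frame (mm) [-81.6   4.7   0.1]
tr [382.6 174.1]
br [384.1 193.7]
tl [346.8 159.8]
fr [371.8 179.3]
fb [373.5 193.2]
sr [383.2 173.1]
```

View pics/z9.png

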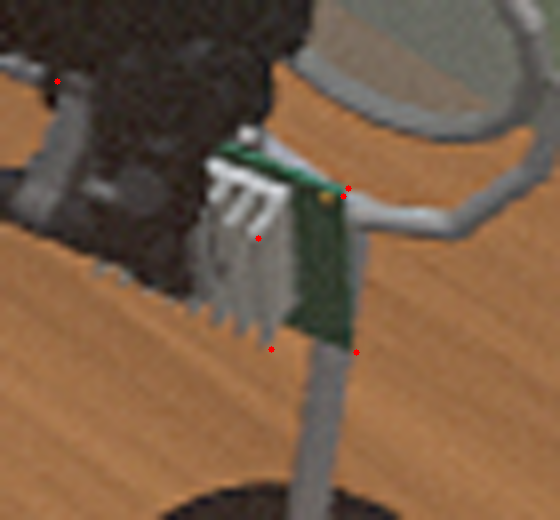

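```bash
cat > fin.py <<'E'
from h import *
st=mod()
r=R.from_euler('xyz',st['ee_rot'],degrees=True).as_matrix()
my,mx,mz=r[:,0],r[:,1],-r[:,2]
g=st['tool_pos']+r[:,2]*bot.grip_depth;o=g-mz*.052+mx*.008
j=o+mz*.024+mx*.0012+my*.0017
C=np.array([.7005,.033,.24]);L=R.from_euler('ZY',[15.6,-16.5],degrees=True).as_matrix()
q=L.T@(j-C);print('joints in lens frame (mm)',(q*1000).round(1))
v=C-.08*L[:,0];print('tool units',(r.T@(v-j)/.04).round(3))
# image check of lens centre vs foot in side view
S=snap('side');print('lens px',proj(S,C),'foot px',proj(S,[C[0],C[1],0]))
hsv=cv2.cvtColor(cv2.imread('pics/side0.png'),cv2.COLOR_BGR2HSV)
m=((hsv[...,2]<70)*255).astype(np.uint8);m[:205]=0;m[250:]=0;m[:,:345]=0;m[:,405:]=0
cs,_=cv2.findContours(m,0,2);c=max(cs,key=cv2.contourArea);print('foot ellipse',cv2.fitEllipse(c),'pred top centre',proj(S,[C[0],C[1],.012]))
E
python3 fin.py
```

```text
t 22.15 tcp [0.5911 0.0087 0.2925] module x az 15.19 elev 17.81 tool x elev -0.76 j [-31.4  15.7  34.7 112.4 -21.   38.8  30.6] gap 0.0175 F [-0.4 -0.4 -1. ]
joints in lens frame (mm) [-81.3   6.4   0.4]
tool units [-0.159  0.034  0.013]
lens px [387.62955653 151.16439741] foot px [375.79881051 229.03039609]
foot ellipse ((375.78271484375, 228.20750427246094), (32.76203536987305, 44.13500213623047), 97.3168716430664) pred top centre [376.30067431 225.72729701]
```

Call:
arm_command(
  commands=[
    [[-0.16,0.04,0.01,0,1],[0,0,0,0,1],[0,0,0,0,1]],
  ],
)

```text
time: 22.58
tool_pos: [0.5947, 0.0022, 0.293]
ee_rot: [162.2, 0.8, 104.9]
wrist_force: [-0.0, 0.3, -1.0]
finger_gap: 0.0178
```

```bash
python3 fin.py
python3 - <<'E'
from h import *
T=snap('top','t10');S=snap('side','s10')
f=np.hstack([cv2.resize(S['frame'][110:260,290:440,::-1],(400,400)),cv2.resize(T['frame'][120:270,250:400,::-1],(400,400))])
g=np.hstack([cv2.resize(T['frame'][190:290,170:270,::-1],(200,200)),cv2.resize(S['frame'][290:450,370:530,::-1],(200,200)),cv2.resize(T['frame'][130:310,420:600,::-1],(200,200)),cv2.resize(T['frame'][150:290,230:370,::-1],(200,200))])
cv2.imwrite('pics/z10.png',np.vstack([f,g]))
E
```

```text
t 22.575 tcp [0.5947 0.0022 0.293 ] module x az 15.17 elev 17.85 tool x elev -0.77 j [-30.5  16.1  34.6 111.9 -21.5  39.1  31.7] gap 0.0178 F [-0.   0.3 -1. ]
joints in lens frame (mm) [-79.5  -0.9   0.4]
tool units [ 0.023 -0.013  0.01 ]
lens px [387.62955653 151.16439741] foot px [375.79881051 229.03039609]
foot ellipse ((375.78271484375, 228.20750427246094), (32.76203536987305, 44.13500213623047), 97.3168716430664) pred top centre [376.30067431 225.72729701]
```

View pics/z10.png

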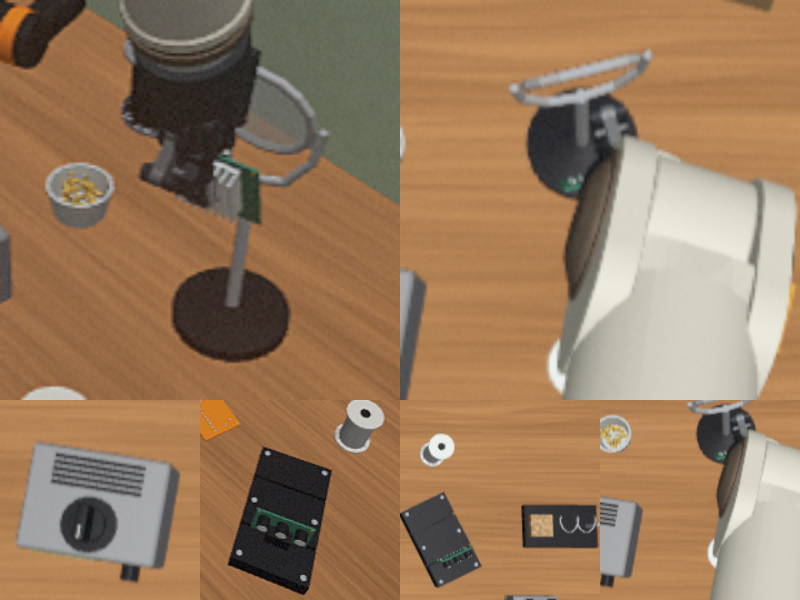

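The module is in front of the lens and clear of it. The knob is at its stop, the other module is still in its slot and the bystanders haven't moved, so I'm handing in.

```bash
python3 -c "
from h import *
print(bot.finish_job())"
```

```text
the job is handed in; nothing more can be done
None
```

The job is handed in at about 22.6 s of the 50 s, with the gripper still holding the finned module at the magnifier. No verdict was reported.

**Knob:** I turned it anticlockwise until the wrist torque rose to about 1.3 N m. The later pictures show the bar square to the front face with its tick towards the display.

**Tilting the module:** the moves cannot tilt the tool directly. After lifting the module clear, I raised the arm until joint 6 sat at about 115.4° (limit 115.49°), and further upward moves then tilted the tool outward. I carried that tilt down to the lens.

**Final pose, my estimates:**

| | Held module | Target |
|---|---|---|
| Joint row along lens axis | −79.5 mm | −80 mm |
| Off axis, sideways | −0.9 mm | 0 |
| Off axis, up | 0.4 mm | 0 |
| Tool direction (azimuth) | 15.2° | about 15.6° |
| Tool upward tilt | 17.85° | about 16.5–17° |

- **Position:** these figures rest on my camera estimate of the lens, good to about 2–3 mm. I shifted them 1.7 mm for how the module appeared to sit in the grip.
- **Lens direction:** I fitted the lens tilt and direction with a rotation-order slip. I corrected for it before the last move, but that estimate is only good to about a degree.
- **Tilt:** the board looked about 1–2° less tilted than the tool in the side view, which would bring it closer to the lens. I did not correct the remaining difference.
- **Lens centre:** the side view put it 1–2 pixels to the right of my estimate.

**Rest of the scene:** the last pictures show the other module in its slot. The tall spool and tin are where they stood, and the flat spool, mostly hidden by the arm, looked unmoved. The magnifier appeared untouched, and the wrist force was about 1 N at the end.

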